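# Snap shut the filter clip of a suction pump with pliers

## Task

Snap the blue band clip on the suction pump's filter cup shut with the orange-handled pliers: lay the pliers flat on the table with their open jaws around the clip's two ears and let go, then take both handles and squeeze them together until the clip clicks and stays shut. Finally lay the pliers flat in the metal tray, wholly inside its rim, and let go. Do not push on the clip with the fingers, and leave the two bottles, the jar and the thermometer where they are.

Things in the scene. Friction and masses are not known exactly. Their poses are not given: they have to be found in the camera images.
- pliers_center (a point): spring-opened pliers with orange handles, lying flat, 193 mm long, 0.32 kg. Centre of the steel pivot block (36 mm along the pliers, 22 mm across, 50 mm high), 25 mm above the underside. +x points along the pliers to the jaws, z up. Lift them by this block: its flat sides face +y and -y and stand clear of the arms above 23 mm
- pliers: the same pliers: origin under the pivot block, on the underside; same axes. Jaw ends reach 62 mm ahead of it and 36 mm to each side; handles reach 131 mm behind it
- pliers_jaws (a point): point midway between the two open noses that press (upright steel pins, 12 mm diameter, from the underside to 28 mm), 48 mm ahead of the pivot, 16 mm above the underside; axes as pliers_center. Open, the clear gap between the noses is 39 mm
- pliers_grips (a point): point midway between the two handles (each 10 mm thick, from the underside to 32 mm), 80 mm behind the pivot, 18 mm above the underside; axes as pliers_center. Here the open handles measure 62 mm over their outsides along y, about 30 mm with the clip shut. Squeezing the clip shut here takes about 15 to 20 N (grip with 40 N); a spring reopens the handles when let go
- pliers_tip (a point): centre-line point 58 mm ahead of the pivot, between the jaw ends
- pliers_tail (a point): centre-line point 130 mm behind the pivot, between the handle ends (the open handles are 70 mm over all there)
- pliers_jaw (a joint): closing angle of the pliers (rad): 0 fully open, about 0.38 with the clip shut between the noses, 0.45 at the stop
- clip_ears (a point): blue plastic band clip round the pump's filter cup: point midway between its two open ears, 50 mm from the cup's axis, 20 mm above the table. +x points from here to the cup's axis (the ears stick out to -x, roughly towards the robot), z up. Ears: 6 mm thick upright plates, 34 to 64 mm from the axis, 6 to 34 mm above the table, 28 mm over both outsides when open, about 20 mm shut
- clip: the same clip: origin on the cup's axis at table height, axes as clip_ears. It can turn stiffly on the cup. The cup (64 mm diameter, 62 mm high) stands fixed on the robot's side of the cream pump, a box 160 x 180 mm, 60 mm high (knobs and a folded handle to 80 mm)
- clip_latch (a joint): how far the ear on the +y side has swung towards the other (rad): 0 open; past half way it snaps over to about 0.16, shut, and stays; let go earlier, it springs back open
- tray: shallow aluminium tray fixed to the table, 276 mm along its x, 180 mm along its y, rim 14 mm high, walls and floor 4 mm thick. Origin under its centre, at table height
- gel_bottle: clear gel bottle with a blue cap, 56 mm across, 160 mm high; not to be disturbed
- spray_bottle: white disinfectant bottle with a red cap, 64 mm across, 190 mm high; not to be disturbed
- swab_jar: glass swab jar with a steel lid, 56 mm across, 65 mm high; not to be disturbed
- thermometer: white digital thermometer, about 130 mm long, 14 mm high, lying flat; not to be disturbed
Things that resemble listed ones, but are neither listed nor needed, are in the scene too. Leave any purple look-alike of the pliers alone.

How it is judged:
On the way, in this order (a step that is already met when the one before it is completed fails the run):
1. the pliers lie flat on the table, let go, with their jaws around the ears of the open clip (horizontal distance between pliers_jaws and clip_ears below 0.018 m and height (world z) of pliers_center below 0.031 m and angle between pliers's own z axis and vertical below 0.07 rad and contact force between the fingers and pliers below 0.2 N and value of joint clip_latch below 0.04 rad), for 0.2 s.
2. the clip is snapped shut by the squeezed pliers (value of joint clip_latch above 0.14 rad and value of joint pliers_jaw above 0.28 rad and horizontal distance between pliers_jaws and clip_ears below 0.03 m), for 0.1 s.
At the end, for the whole second after the job is handed in: The clip is shut (clip_latch above 0.14 rad), and the pliers lie at rest and let go in the tray: flat within 0.06 rad, the pivot block's centre less than 37 mm above the table, and pliers_tip and pliers_tail both within 133 mm of the tray's centre along its x and 55 mm along its y (value of joint clip_latch above 0.14 rad and x of pliers_tip in the frame of tray between -0.133 and 0.133 m and y of pliers_tip in the frame of tray between -0.055 and 0.055 m and x of pliers_tail in the frame of tray between -0.133 and 0.133 m and y of pliers_tail in the frame of tray between -0.055 and 0.055 m and z of pliers_center in the frame of tray below 0.037 m and angle between pliers's own z axis and vertical below 0.06 rad and linear speed of pliers below 0.02 m/s and contact force between the fingers and pliers below 0.1 N); the robot touches nothing.
It fails at once if the fingers push on the clip (over 3 N) (contact force between the fingers and clip above 3 N).
It fails at once if a bottle, the jar or the thermometer is moved by more than 30 mm (distance of any of gel_bottle, spray_bottle, swab_jar, thermometer from where it was at the start of the episode above 0.03 m).
It also fails if it takes over 62 s, if anything falls off the work surface, if the arm or the gripper's body presses on something with over 40 N, if the wrist force passes 120 N, or if a joint passes its speed limit or range.

## Robot

A 6-joint arm with a two-finger parallel gripper is mounted at the origin on the work surface. World frame = base frame: x ahead of the robot, y to its left, z up, the work surface at z = 0. Lengths are in m, angles in rad, forces in N, time in s.
With the tool pointing down it reaches from about 0.35 to 0.975 m from the base axis. Payload 4.9 kg.
Tool frame: the origin (TCP) lies between the finger pads; the fingertips stand 14 mm ahead of it and the grasp point (between the pads) lies 5 mm behind it (manip.finger_overhang is the distance from the TCP to the fingertips, in m); z points along the fingers, y is the line along which they close (so a half turn about z gives the same grasp; the last joint's range is limited). The gripper opens to 85 mm and grips with 20 to 120 N. Pads are 22 mm wide; open, the fingers measure 114 mm over their backs; the gripper's body (76 mm by 85 mm) begins 54 mm behind the grasp point. The pads swing forward as they close: fully open they stand 13 mm farther back than shut.
Start: joints at [1.035, 0.053, 1.613, -0, 1.476, -0.119], TCP at [0.253, 0.571, 0.245] pointing down, gripper open.
Joint ranges: [-3.01, 3.01], [-1.01, 2.22], [0.06, 2.58], [-1.02, 4.17], [0.09, 2.62], [-3.14, 3.14]. Speed limits (rad/s): [2.57, 2.57, 3.14, 3.14, 3.14, 3.14].

## Interface

Orientations are given as a unit quaternion [w, x, y, z].
In Python, from plant import manip, grab_frame gives the robot as it stands.
- The arm moves only by the tool servo_tool, never from a script. Its argument "deltas" is a list that holds one entry, the list of rows, each a list of 5 numbers: the opening in per cent of the stroke, from 0 (shut) to 100 (fully open), then the shift along the world's x, y, z in m, then the turn about the world's z in degrees. A call has exactly 8 rows; each row shifts and turns the commanded pose from where the row before left it; what a row does not reach is not made up. A row lasts 1/10 s, in which the tool goes at most 50 mm and 8.59 degrees, less where a joint would pass 70% of its speed; a pose out of reach is approached as far as the arm can. A call is refused whole if a number of a shift passes 0.05 or a number of a turn 8.59, either way. A call with a gripper value outside its range is refused whole. The fingers move at their own pace and stop on an object; the grip force is fixed at half the most. Time passes only in rows, so rows that do not move let the fingers close, or fill a call up. It gives the time, the measured TCP pose, the force, the opening and the grip force at its end, in the units of the state.
- manip.state(): the state, without advancing time (a new reading comes with each control period).
- grab_frame(name): name is "scene" or "top" or "wrist"; returns a dict with "pixels" (420x560x3 uint8, red, green, blue), "z_map" (420x560 float32, m along the optical axis (not along the pixel's ray), 0 where there is no reading), "fx", "fy", "cx", "cy" (pixels), "rvec" (rotation vector, rad) and "tvec" (3), from world to camera coordinates, as OpenCV has them; the wrist camera has in their place "T_tool_cam" (4x4, takes a point from camera to tool coordinates, whose origin is the TCP and whose axes are the flange's). Camera axes: x right, y down, z forward; pixel columns grow to the right and rows downward; lengths in m; the calibration is good to about 2 mm. A picture is of the moment at which its call begins: read the wrist's pose just before it.
- manip.job_done(): hands the job in; it is judged then, once.
The state is a dict: "time": time; "joint_pos": joint angles; "joint_vel": joint speeds; "joint_efforts": joint torques, N m; "tool_pos": TCP position; "tool_rot": TCP orientation; "contact_force": force on the tool from outside, world axes, zero at the start; "ft_torque": the same for the moment, N m; "gripper_width": opening from 0.0 (shut) to 1.0 (fully open); "grasp_force": force on a finger pad.
Only numpy, scipy, OpenCV 4.12 (cv2) and the standard library are available. Lean on these libraries where they do the work, as an engineer would, in place of code of your own. Each camera call takes 0.05 s, during which the arm holds its last target. There are 200 camera calls.

## Working session

There is one attempt and no reset: what is moved stays moved. The work goes in short steps, Python scripts to look and compute and a tool call to move; the robot and the scene stay as the last step left them, time stands still between calls to the robot, and variables do not carry over. Pictures are saved under pics/ and viewed, at most 10 in all, crops included, and the job is handed in when it is done.

Besides the shell and the picture viewer there is one more tool, called after "Request:" as name([rows], argument=value, ...), one row to a line, values as JSON. servo_tool: Moves the arm, as the interface text tells. Its arguments: {"type":"object","properties":{"deltas":{"type":"array"}},"required":["deltas"]}

```bash
mkdir -p pics; cat > h.py <<'E'
import numpy as np, cv2
from plant import manip, grab_frame
def grab(name):
    s=manip.state(); f=grab_frame(name)
    if name=="wrist":
        w,x,y,z=s["tool_rot"]
        from scipy.spatial.transform import Rotation as R
        T=np.eye(4);T[:3,:3]=R.from_quat([x,y,z,w]).as_matrix();T[:3,3]=s["tool_pos"]
        f["Twc"]=T@np.array(f["T_tool_cam"])
    else:
        Rm=cv2.Rodrigues(np.array(f["rvec"],float))[0];T=np.eye(4)
        T[:3,:3]=Rm.T;T[:3,3]=-Rm.T@np.array(f["tvec"],float).ravel();f["Twc"]=T
    return f
def cloud(f):
    v,u=np.mgrid[:420,:560];z=f["z_map"]
    P=np.stack([(u-f["cx"])/f["fx"]*z,(v-f["cy"])/f["fy"]*z,z],-1)
    W=P@f["Twc"][:3,:3].T+f["Twc"][:3,3]; W[z<=0]=np.nan
    return W
def ray(f,u,v,h):
    d=f["Twc"][:3,:3]@np.array([(u-f["cx"])/f["fx"],(v-f["cy"])/f["fy"],1]);o=f["Twc"][:3,3]
    return o+d*(h-o[2])/d[2]
def save(f,n,box=None,k=1):
    im=f["pixels"][:,:,::-1]
    if box: im=im[box[1]:box[3],box[0]:box[2]]
    cv2.imwrite("pics/"+n,cv2.resize(im,None,fx=k,fy=k,interpolation=cv2.INTER_CUBIC))
E
python3 - <<'E'
from h import *
import pickle
a=grab("top");b=grab("scene");pickle.dump((a,b),open("f.pkl","wb"))
save(a,"top.png",k=1.42);save(b,"scene.png",k=1.42)
print(a["Twc"],b["Twc"],a["fx"],manip.state())
E
```

```text
[[ 0.02902323 -0.99708337  0.07058612  0.43241245]
 [-0.99948912 -0.02800261  0.01540628 -0.05660856]
 [-0.01338475 -0.0709972  -0.99738671  1.26095166]
 [ 0.          0.          0.          1.        ]] [[-0.45906638  0.5421856  -0.70377044  1.33288404]
 [ 0.88813375  0.29954494 -0.34855597  0.34119604]
 [ 0.02182884 -0.78505261 -0.61904434  0.77680963]
 [ 0.          0.          0.          1.        ]] 439.2698773845437 {'time': 0.1, 'joint_pos': array([ 1.03499203e+00,  5.33074895e-02,  1.61414976e+00,  1.47665902e-05,
        1.47601605e+00, -1.19001203e-01]), 'joint_vel': array([ 3.01340496e-04, -3.51844263e-05, -2.70856055e-03, -5.71505335e-04,
        2.34549755e-03,  1.09296347e-03]), 'joint_efforts': array([ 2.04661424e-04, -3.94901741e+01, -3.71364784e+01, -6.33062132e-05,
        3.96066927e-03, -1.92421584e-05]), 'tool_pos': array([0.25274446, 0.57102761, 0.24417976]), 'tool_rot': array([-3.09352782e-04,  2.06896898e-01,  9.78362300e-01, -8.88010491e-04]), 'contact_force': array([ 0.87386283, -0.24878944,  0.24901687]), 'ft_torque': array([-0.01782953, -0.03003464,  0.00640096]), 'grasp_force': 0.0, 'gripper_width': 1.0015738793388356}
```

View pics/top.png

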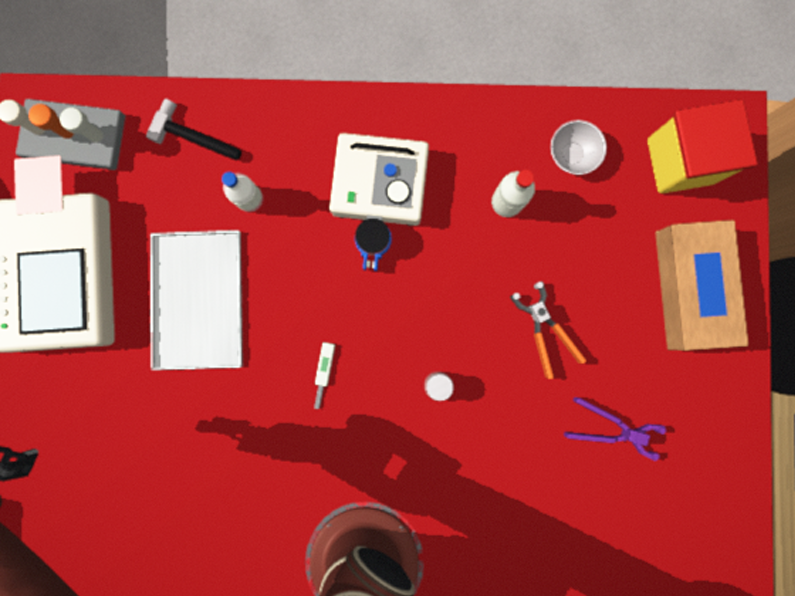

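View pics/scene.png

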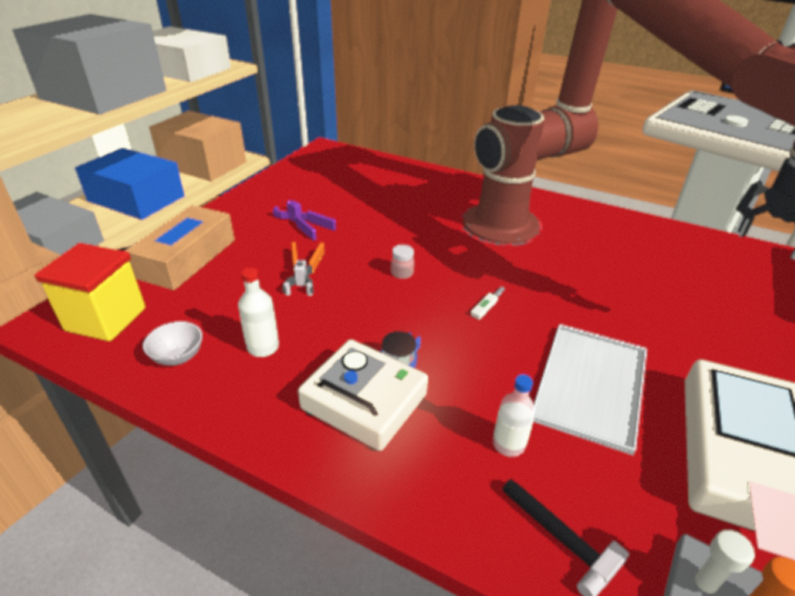

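Top view (enlarged pixels): the orange pliers have their pivot at (541,312), jaws at (516,297) and (541,286), and handles down to (548,377) and (583,360). The purple pliers at (630,437) are the look-alike, so I leave them. The cup is at (373,235) with its blue ears at (370,265). The tray is at (196,300), the jar at (439,386), the thermometer at (323,375), and the bottles at (243,192) and (513,195).

```bash
python3 - <<'E'
from h import *
import pickle
a,b=pickle.load(open("f.pkl","rb"))
W=cloud(a); hsv=cv2.cvtColor(a["pixels"],cv2.COLOR_RGB2HSV)
H,S,V=[hsv[...,i].astype(int) for i in range(3)]
uu,vv=np.meshgrid(np.arange(560),np.arange(420))
k=1/1.42
def reg(x0,y0,x1,y1): return (uu>x0*k)&(uu<x1*k)&(vv>y0*k)&(vv<y1*k)
print("table z",np.nanmedian(W[reg(300,280,500,330)][:,2]))
r=reg(500,270,600,390)
o=r&(H>6)&(H<20)&(S>130)&(V>90)
n,l,st,c=cv2.connectedComponentsWithStats(o.astype(np.uint8))
for i in range(1,n):
    if st[i,4]>30:
        m=l==i;P=np.array([ray(a,u,v,.032) for u,v in zip(uu[m],vv[m])]);Pc=P.mean(0);d=np.linalg.svd(P-Pc)[2][0]
        t=(P-Pc)@d;print("handle",st[i,4],Pc,np.nanmedian(W[m][:,2]),"ends",Pc+d*t.min(),Pc+d*t.max())
g=r&(S<90)
P=W[g]; print("grey n",g.sum(), "z",np.nanpercentile(P[:,2],[5,50,95]))
n,l,st,c=cv2.connectedComponentsWithStats(g.astype(np.uint8))
for i in range(1,n):
    if st[i,4]>5: print(st[i],c[i]/k,ray(a,*c[i],.028),ray(a,*c[i],.05),np.nanmax(W[l==i][:,2]))
print("block top",np.nanmedian(W[g&(W[...,2]>.04)],axis=0))
# cup: black top
m=reg(340,210,400,262)&(V<70);print("cup px",m.sum());P=np.array([ray(a,u,v,.062) for u,v in zip(uu[m],vv[m])]);print("cup",P.mean(0),P.min(0),P.max(0),np.nanmedian(W[m][:,2]))
m=reg(340,215,400,280)&(H>100)&(H<130)&(S>110)&(V>70);
n,l,st,c=cv2.connectedComponentsWithStats(m.astype(np.uint8))
for i in range(1,n):
    if st[i,4]>3: print("blue",st[i],c[i]/k,ray(a,*c[i],.034),np.nanmedian(W[l==i][:,2]))
m=reg(140,220,250,380)&(S<90)
cn=max(cv2.findContours(m.astype(np.uint8),0,2)[0],key=cv2.contourArea)
box=cv2.boxPoints(cv2.minAreaRect(cn));print("tray",[ray(a,*p,.014)[:2].round(4) for p in box],ray(a,*box.mean(0),.014))
im=a["pixels"][:,:,::-1]
c1=cv2.resize(im[190:275,350:425],None,fx=5,fy=5);c2=cv2.resize(im[145:230,225:300],None,fx=5,fy=5)
cv2.imwrite("pics/c.png",np.hstack([c1,c2]))
E
```

```text
table z -0.00023524738305658044
handle 173 [ 0.44123944 -0.38927442  0.032     ] 0.030046973606280947 ends [ 0.47715823 -0.36057187  0.032     ] [ 0.4051111  -0.41814442  0.032     ]
handle 186 [ 0.41718313 -0.3399795   0.032     ] 0.029774259174878193 ends [ 0.46112541 -0.32697154  0.032     ] [ 0.37263536 -0.3531667   0.032     ]
grey n 323 z [0.00057476 0.02642791 0.05276008]
[360 198  31  36 323] [535.59058824 306.99256966] [ 0.51092423 -0.32467592  0.028     ] [ 0.50952332 -0.31989269  0.05      ] 0.05631258742946499
block top [ 0.49944759 -0.32862399  0.05065056]
cup px 445
cup [6.39961291e-01 4.31643165e-04 6.20000000e-02] [ 0.60765258 -0.02961209  0.062     ] [0.67211434 0.03167038 0.062     ] 0.06186953201372358
blue [263 163  12  28  60] [380.72566667 253.42266667] [ 0.60827958 -0.01602425  0.034     ] 0.02984914450354359
blue [251 170   8  20  47] [362.43234043 254.72382979] [0.60469692 0.02017551 0.034     ] 0.0313581235807765
tray [array([0.644 , 0.4578]), array([0.6519, 0.2718]), array([0.3736, 0.2545]), array([0.3653, 0.4375])] [0.5076015  0.35523539 0.014     ]
```

View pics/c.png

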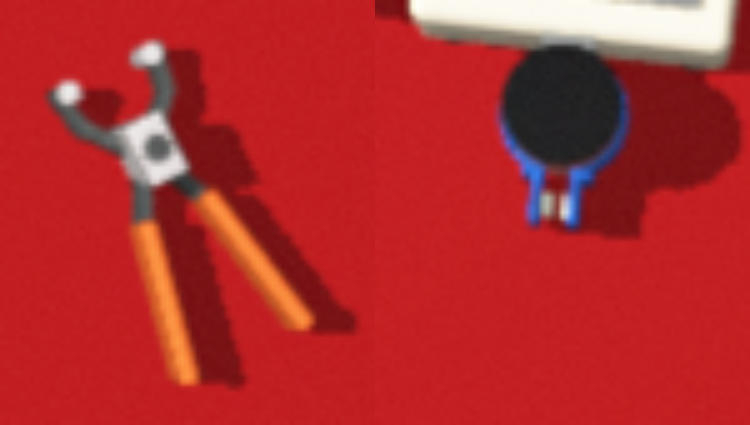

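The crop confirms the orange-handled pliers, with nose tips at crop (67,92) and (150,52) and the block at (155,148). The clip ears are at about (553,200) in the right-hand crop. Next I check noses, yaw and clip direction while setting out.

```bash
python3 - <<'E'
from h import *
import pickle
a,b=pickle.load(open("f.pkl","rb"))
n1=ray(a,350+67/5-.4,190+92/5-.4,.028);n2=ray(a,350+150/5-.4,190+52/5-.4,.028)
m=(n1+n2)/2;t=np.array([.38887,-.38566]);p=np.array([.49945,-.32862])
print(n1,n2,np.linalg.norm(n1-n2),"mid",m,"dist",np.linalg.norm(m[:2]-p),"yaws",np.degrees(np.arctan2(*(m[:2]-t)[::-1])),np.degrees(np.arctan2(*(m[:2]-p)[::-1])),np.degrees(np.arctan2(n2[0]-n1[0],-(n2[1]-n1[1]))))
for u,v in [(535,180),(533,222),(580,180),(573,222)]: print(ray(a,225+(u-375)/5-.4,145+v/5-.4,.034))
E
```

```text
[ 0.53283977 -0.28472087  0.028     ] [ 0.55668577 -0.33089061  0.028     ] 0.05196417849589667 mid [ 0.54476277 -0.30780574  0.028     ] dist 0.049864624952883414 yaws 26.537957478773762 24.67151633864903 27.315697766873274
[0.60135055 0.01621714 0.034     ]
[0.57753928 0.01658124 0.034     ]
[ 0.60203911 -0.00912311  0.034     ]
[ 0.57815637 -0.0059137   0.034     ]
```

Request:
servo_tool([
  [[100,0.03,-0.03,0.0,8],[100,0.03,-0.03,0.0,8],[100,0.03,-0.04,0,8],[100,0.03,-0.04,0,8],[100,0.03,-0.04,0,8],[100,0.03,-0.04,0,8],[100,0.02,-0.045,0,3.2],[100,0,-0.045,0,0]],
])

```text
time: 0.9
tool_pos: [0.451, 0.2643, 0.2449]
tool_rot: [-0.0, -0.228, 0.974, -0.0]
contact_force: [0.4, -0.5, 0.1]
gripper_width: 1.002
grasp_force: 0.0
```

Request:
servo_tool([
  [[100,0.01,-0.045,0,0],[100,0.01,-0.045,0,0],[100,0.01,-0.045,0,0],[100,0.01,-0.045,0,0],[100,0.0085,-0.044,0,0],[100,0,-0.04,0,0],[100,0,0,0,0],[100,0,0,0,0]],
])

```text
time: 1.7
tool_pos: [0.4978, 0.002, 0.2448]
tool_rot: [-0.0, -0.227, 0.974, 0.0]
contact_force: [-0.8, -0.4, 0.4]
gripper_width: 0.998
grasp_force: 0.0
```

```bash
python3 - <<'E'
from h import *
import pickle
f=grab("wrist");pickle.dump(f,open("w1.pkl","wb"));save(f,"w1.png");print(f["Twc"],f["fx"],manip.state()["tool_pos"])
E
```

```text
[[-4.41027192e-01  8.51673917e-01  2.83101667e-01  4.25514912e-01]
 [ 8.97493701e-01  4.18417304e-01  1.39398764e-01 -3.35908216e-02]
 [ 2.67655115e-04  3.15560609e-01 -9.48905385e-01  3.74517084e-01]
 [ 0.00000000e+00  0.00000000e+00  0.00000000e+00  1.00000000e+00]] 309.2091727739657 [0.49783626 0.00279588 0.24490752]
```

View pics/w1.png

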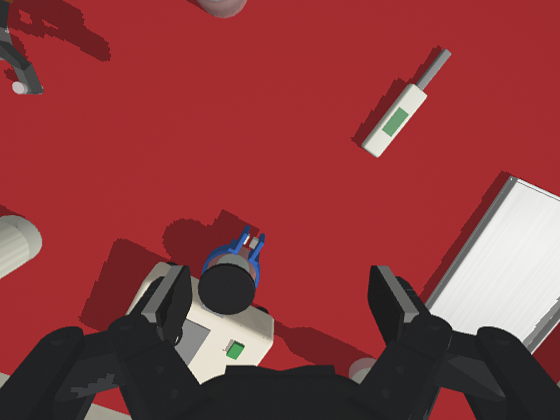

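The wrist view shows the cup top at (228,288). Its ears run from about (236,248) to (247,229) and from (258,250) to (263,235). I measure the clip here and carry on to the pliers.

```bash
python3 - <<'E'
from h import *
import pickle
f=pickle.load(open("w1.pkl","rb"));W=cloud(f)
hsv=cv2.cvtColor(f["pixels"],cv2.COLOR_RGB2HSV);H,S,V=[hsv[...,i].astype(int) for i in range(3)]
uu,vv=np.meshgrid(np.arange(560),np.arange(420));reg=(uu>195)&(uu<275)&(vv>220)&(vv<320)
m=reg&(V<60)&(abs(W[...,2]-.062)<.006)
P=W[m];(cx,cy),r=cv2.minEnclosingCircle(P[:,:2].astype(np.float32));print("cup",cx,cy,r,m.sum())
m=reg&(H>100)&(H<130)&(S>100)&(abs(W[...,2]-.034)<.003);P=W[m];d=np.hypot(P[:,0]-cx,P[:,1]-cy);P=P[d>.04]
E=P[:,:2];print(len(E),E.min(0),E.max(0),E.mean(0))
lab=E[:,1]>E[:,1].mean()
for q in (E[lab],E[~lab]): c=q.mean(0);dd=np.linalg.svd(q-c)[2][0];print(len(q),c,np.degrees(np.arctan2(dd[1],dd[0])),q.min(0),q.max(0))
mid=(E[lab].mean(0)+E[~lab].mean(0))/2
print(mid,"yaw",np.degrees(np.arctan2(cy-mid[1],cx-mid[0])),np.hypot(cx-mid[0],cy-mid[1]))
E
```

```text
cup 0.640072762966156 0.0017469377489760518 0.03437356650829315 2289
225 [ 0.57517326 -0.01537223] [0.60714241 0.02452118] [0.58963982 0.00485147]
110 [0.59032312 0.01656596] 2.9087184042485736 [0.57695229 0.01254743] [0.60714241 0.02452118]
115 [ 0.58898622 -0.00635369] -10.81040521099645 [ 0.57517326 -0.01537223] [ 0.60332575 -0.00225119]
[0.58965467 0.00510614] yaw -3.8118028478318355 0.050529874992365914
```

Request:
servo_tool([
  [[100,0,-0.045,0,0],[100,0,-0.045,0,0],[100,0,-0.045,0,0],[100,-0.01,-0.045,0,0],[100,-0.01,-0.045,0,0],[100,-0.01,-0.04,-0.02,0],[100,0,0,-0.02,0],[100,0,0,0,0]],
])

```text
time: 2.55
tool_pos: [0.4668, -0.2609, 0.2017]
tool_rot: [-0.002, -0.228, 0.974, 0.003]
contact_force: [-0.1, 1.4, -1.0]
gripper_width: 1.001
grasp_force: 0.0
```

```bash
python3 - <<'E'
from h import *
import pickle
f=grab("wrist");pickle.dump(f,open("w2.pkl","wb"));save(f,"w2.png");print(manip.state()["tool_pos"])
W=cloud(f);hsv=cv2.cvtColor(f["pixels"],cv2.COLOR_RGB2HSV);S=hsv[...,1].astype(int);V=hsv[...,2]
m=(S<60)&(abs(W[...,2]-.05)<.004)&(np.hypot(W[...,0]-.4995,W[...,1]+.3286)<.03)
q=W[m][:,:2].astype(np.float32);print(m.sum(),cv2.minAreaRect(q*1000))
m=(hsv[...,0]>6)&(hsv[...,0]<20)&(S>130)&(V>90)&(abs(W[...,2]-.032)<.006)
n,l,st,c=cv2.connectedComponentsWithStats(m.astype(np.uint8))
for i in range(1,n):
    if st[i,4]>80:
        P=W[l==i][:,:2];Pc=P.mean(0);d=np.linalg.svd(P-Pc,full_matrices=False)[2][0];t=(P-Pc)@d;print("h",len(P),Pc+d*t.min(),Pc+d*t.max())
m=(S<60)&(abs(W[...,2]-.028)<.004)&(np.hypot(W[...,0]-.4995,W[...,1]+.3286)<.08)
n,l,st,c=cv2.connectedComponentsWithStats(m.astype(np.uint8))
for i in range(1,n):
    if st[i,4]>30: print("nose?",st[i,4],c[i],W[l==i].mean(0))
E
```

```text
[ 0.46768986 -0.26085221  0.2035127 ]
864 ((500.6378479003906, -330.44451904296875), (35.25436782836914, 22.094022750854492), 26.513444900512695)
h 1269 [ 0.40473466 -0.41900465] [ 0.47764953 -0.36193836]
h 1179 [ 0.37263237 -0.35466285] [ 0.46132689 -0.32917276]
nose? 49 [185.55102041 157.59183673] [ 0.48132285 -0.35668481  0.02451932]
nose? 197 [210.89847716 178.55329949] [ 0.48966485 -0.32574086  0.0260779 ]
nose? 50 [182.08 207.92] [ 0.53241219 -0.34107983  0.02454496]
nose? 31 [227.64516129 206.32258065] [ 0.50979885 -0.2990483   0.02446316]
nose? 140 [231.62857143 228.85      ] [ 0.52996043 -0.28526918  0.02748191]
nose? 128 [181.9453125 230.3359375] [ 0.55449522 -0.33182595  0.02798372]
```

View pics/w2.png

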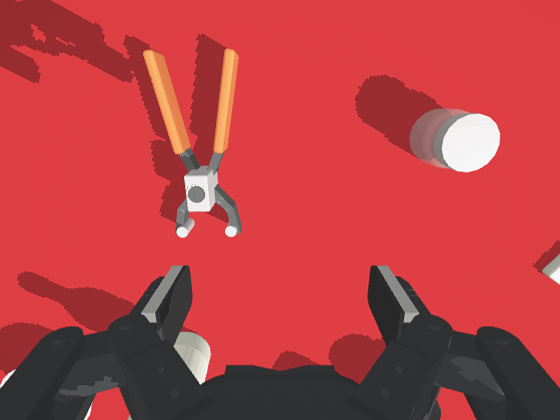

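The pliers are confirmed: block top at pixel (200,190), 35 x 22 mm, yaw 26.5°, centre (0.5006, -0.3304). The orange handles are at (165,100) and (227,100). The tool yaw already matches, so I move above the block.

Request:
servo_tool([
  [[100,0.011,-0.023,0,0],[100,0.011,-0.023,0,0],[100,0.011,-0.0235,0,0],[100,0,0,-0.04,0],[100,0,0,-0.04,0],[100,0,0,-0.04,0],[100,0,0,0,0],[100,0,0,0,0]],
])

```text
time: 3.4
tool_pos: [0.5021, -0.331, 0.0864]
tool_rot: [0.0, -0.229, 0.973, -0.0]
contact_force: [0.4, 1.2, 0.9]
gripper_width: 1.0
grasp_force: 0.0
```

Request:
servo_tool([
  [[100,-0.001,0.0005,-0.02,0],[100,0,0,-0.02,0],[100,0,0,-0.006,0],[100,0,0,0,0],[0,0,0,0,0],[0,0,0,0,0],[0,0,0,0,0],[0,0,0,0,0]],
])

```text
time: 4.2
tool_pos: [0.5004, -0.3318, 0.04]
tool_rot: [0.0, -0.228, 0.974, -0.0]
contact_force: [-0.0, -0.1, -0.3]
gripper_width: 0.335
grasp_force: 0.0
```

Request:
servo_tool([
  [[0,0,0,0,0],[0,0,0,0,0],[0,0,0,0.01,0],[0,0,0,0.02,0],[0,0,0,0.03,0],[0,0,0,0.02,0],[0,0,0,0,0],[0,0,0,0,0]],
])

```text
time: 5.0
tool_pos: [0.4997, -0.3311, 0.1187]
tool_rot: [-0.0, -0.228, 0.974, 0.0]
contact_force: [-0.4, -0.3, -3.9]
gripper_width: 0.241
grasp_force: 59.3
```

Request:
servo_tool([
  [[0,0,0.03,0.02,-4],[0,0,0.045,0,-5],[0,0,0.045,0,-5],[0,0,0.045,0,-5],[0,0.01,0.045,0,-5],[0,0.01,0.045,0,-5],[0,0.01,0.045,0,-1.5],[0,0.012,0.0394,0,0]],
])

```text
time: 5.8
tool_pos: [0.5403, 0.0103, 0.1366]
tool_rot: [-0.002, 0.036, 0.999, 0.0]
contact_force: [1.4, 0.2, -3.2]
gripper_width: 0.244
grasp_force: 59.7
```

Request:
servo_tool([
  [[0,0,0,0,0],[0,0,0,0,0],[0,0,0,0,0],[0,0,0,-0.01,0],[0,0,0,-0.02,0],[0,0,0,0,0],[0,0,0,0,0],[0,0,0,0,0]],
])

```text
time: 6.6
tool_pos: [0.5425, 0.0074, 0.11]
tool_rot: [0.001, 0.037, 0.999, -0.0]
contact_force: [0.3, 0.5, -2.7]
gripper_width: 0.239
grasp_force: 59.9
```

```bash
python3 - <<'E'
from h import *
import pickle
s=manip.state();print(s["tool_pos"],s["tool_rot"],np.degrees(2*np.arctan2(s["tool_rot"][2],s["tool_rot"][1]))-180)
f=grab("wrist");a=grab("top");pickle.dump((f,a),open("w3.pkl","wb"))
im=np.hstack([cv2.resize(f["pixels"][150:390,160:440],(420,360)),cv2.resize(a["pixels"][130:250,210:335],(375,360))]);cv2.imwrite("pics/w3.png",im[:,:,::-1])
E
```

```text
[0.54251223 0.00737434 0.10997772] [ 5.27690030e-04  3.66846335e-02  9.99326752e-01 -4.90486687e-05] -4.204693386577276
```

View pics/w3.png

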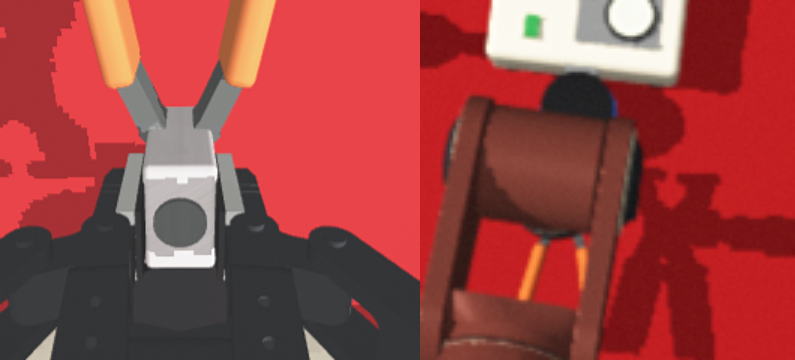

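The block sits square in the fingers, at left-half pixel (180,215) with handles at (112,40) and (250,40), but the hand hides the noses. I measure the pliers' pose in the hand.

```bash
cat > pl.py <<'E'
from h import *
def pose(f,dz,c0):
    "pliers block centre, handle line ends, yaw from wrist frame; dz = underside height"
    W=cloud(f);hsv=cv2.cvtColor(f["pixels"],cv2.COLOR_RGB2HSV);S=hsv[...,1].astype(int);V=hsv[...,2]
    m=(S<60)&(V>120)&(abs(W[...,2]-.05-dz)<.004)&(np.hypot(W[...,0]-c0[0],W[...,1]-c0[1])<.03)
    if m.sum()>50: print("block",m.sum(),np.nanmedian(W[m][:,2]),cv2.minAreaRect(W[m][:,:2].astype(np.float32)*1000))
    m=(hsv[...,0]>6)&(hsv[...,0]<20)&(S>90)&(V>90)&(abs(W[...,2]-.032-dz)<.008)
    n,l,st,c=cv2.connectedComponentsWithStats(m.astype(np.uint8));A=[]
    for i in range(1,n):
        if st[i,4]>150:
            P=W[l==i];Pc=P.mean(0);d=np.linalg.svd(P-Pc,full_matrices=False)[2][0];d*=np.sign(d[0]);t=(P-Pc)@d
            A.append((np.degrees(np.arctan2(d[1],d[0])),np.degrees(d[2])));print("h",len(P),A[-1],Pc+d*t.min(),Pc+d*t.max())
    if len(A)==2: print("yaw",(A[0][0]+A[1][0])/2)
E
python3 - <<'E'
import pickle
from pl import *
pose(pickle.load(open("w3.pkl","rb"))[0],.07,(.5425,.0074))
E
```

```text
block 2641 0.12067873048324634 ((543.5944213867188, 7.624088287353516), (33.79103088378906, 36.78998947143555), 84.76189422607422)
h 4993 (np.float64(7.379404258056221), np.float64(0.03226906161427431)) [ 0.4204362  -0.01874328  0.10189542] [ 0.50916684 -0.00725162  0.10194581]
h 4876 (np.float64(-14.60057139274376), np.float64(0.14681038975010433)) [0.42555437 0.05002658 0.10168515] [0.51203643 0.02749876 0.10191414]
yaw -3.6105835673437694
```

Yaw is -3.6° and the nose centre projects to (0.592, 0.005), which matches the ears at (0.590, 0.005). I lower the pliers.

Request:
servo_tool([
  [[0,-0.0015,0,-0.015,0],[0,0,0,-0.015,0],[0,0,0,-0.015,0],[0,0,0,-0.01,0],[0,0,0,-0.005,0],[0,0,0,-0.005,0],[0,0,0,0,0],[0,0,0,0,0]],
])

```text
time: 7.5
tool_pos: [0.541, 0.0079, 0.0447]
tool_rot: [0.0, 0.036, 0.999, -0.0]
contact_force: [-0.3, -0.4, -3.7]
gripper_width: 0.242
grasp_force: 60.1
```

Request:
servo_tool([
  [[0,0,0,-0.003,0],[0,0,0,-0.0015,0],[0,0,0,0,0],[0,0,0,0,0],[0,0,0,0,0],[0,0,0,0,0],[0,0,0,0,0],[0,0,0,0,0]],
])

```text
time: 8.3
tool_pos: [0.5408, 0.0079, 0.04]
tool_rot: [0.0, 0.036, 0.999, -0.0]
contact_force: [-0.0, -0.3, -1.4]
gripper_width: 0.247
grasp_force: 60.2
```

```bash
python3 - <<'E'
import pickle
from pl import *
f=grab("wrist");pose(f,.0005,manip.state()["tool_pos"])
E
```

```text
block 2622 0.05077404733602058 ((542.032958984375, 8.273046493530273), (33.94289016723633, 36.38317108154297), 85.8191909790039)
h 4846 (np.float64(7.483478862487513), np.float64(-0.04981300388542762)) [ 0.41903676 -0.01843165  0.03216885] [ 0.50778072 -0.00677432  0.03209103]
h 4704 (np.float64(-14.284314859029735), np.float64(0.11363339910557739)) [0.42411106 0.04999463 0.03189185] [0.5103825  0.02802947 0.03206841]
yaw -3.4004179982711107
```

On the table, with handle tops at 32 mm. I release and rise.

Request:
servo_tool([
  [[60,0,0,0,0],[60,0,0,0,0],[60,0,0,0,0],[60,0,0,0,0],[60,0,0,0.02,0],[100,0,0,0.03,0],[100,-0.02,0,0.04,0],[100,-0.025,0,0.03,0]],
])

```text
time: 9.15
tool_pos: [0.4962, 0.0077, 0.1624]
tool_rot: [0.001, 0.036, 0.999, -0.0]
contact_force: [0.9, -0.0, 0.4]
gripper_width: 0.999
grasp_force: 0.0
```

Request:
servo_tool([
  [[100,-0.035,0.005,0.03,0],[100,0,0,0.03,0],[100,0,0,0,0],[100,0,0,0,0],[100,0,0,0,0],[100,0,0,0,0],[100,0,0,0,0],[100,0,0,0,0]],
])

```text
time: 9.95
tool_pos: [0.4604, 0.0129, 0.2189]
tool_rot: [-0.001, 0.036, 0.999, 0.0]
contact_force: [0.6, 0.4, -0.0]
gripper_width: 1.002
grasp_force: 0.0
```

```bash
python3 - <<'E'
import pickle
from pl import *
print(manip.state()["tool_pos"]);f=grab("wrist");pose(f,0,(.542,.008));pickle.dump(f,open("w4.pkl","wb"));save(f,"w4.png")
E
```

```text
[0.46037637 0.01290044 0.21889887]
block 441 0.050681360873486236 ((541.3770141601562, 8.24647331237793), (20.8624210357666, 35.301639556884766), 85.46989440917969)
h 831 (np.float64(7.0688579447459405), np.float64(-0.02688572527414241)) [ 0.4135079  -0.01904969  0.03206405] [ 0.50808104 -0.00732218  0.03201933]
h 849 (np.float64(-14.976382356616542), np.float64(0.05336057572961796)) [0.41834819 0.05216552 0.03190248] [0.50733055 0.02836207 0.03198827]
yaw -3.9537622059353006
```

View pics/w4.png

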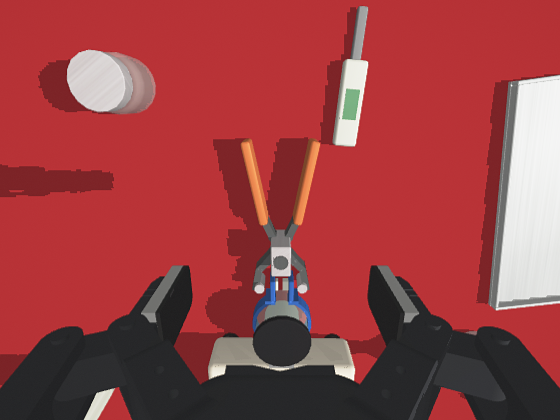

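The pliers lie flat with the noses at pixels (260,288) and (303,288) either side of the ears at (272,288) and (292,288). The thermometer end at (343,145) clears the handle ends at (318,142) by about 25 mm. I descend on the grips at (0.4616, 0.0138).

Request:
servo_tool([
  [[100,0.0015,0.001,-0.04,0],[100,0,0,-0.04,0],[100,0,0,-0.04,0],[100,0,0,-0.03,0],[100,0,0,-0.02,0],[100,0,0,-0.01,0],[100,0,0,0,0],[100,0,0,0,0]],
])

```text
time: 10.8
tool_pos: [0.4629, 0.0138, 0.0408]
tool_rot: [0.001, 0.036, 0.999, -0.0]
contact_force: [0.2, 0.2, 0.0]
gripper_width: 0.999
grasp_force: 0.0
```

Request:
servo_tool([
  [[100,0,0,-0.01,0],[100,0,0,-0.008,0],[100,0,0,0,0],[100,0,0,0,0],[100,0,0,0,0],[0,0,0,0,0],[0,0,0,0,0],[0,0,0,0,0]],
])

```text
time: 11.6
tool_pos: [0.4629, 0.0138, 0.023]
tool_rot: [0.001, 0.036, 0.999, -0.0]
contact_force: [-5.2, 1.8, 15.1]
gripper_width: 0.514
grasp_force: 14.0
```

Request:
servo_tool([
  [[0,0,0,0,0],[0,0,0,0,0],[0,0,0,0,0],[0,0,0,0,0],[0,0,0,0,0],[0,0,0,0,0],[0,0,0,0,0],[0,0,0,0,0]],
])

```text
time: 12.4
tool_pos: [0.4619, 0.0138, 0.0238]
tool_rot: [-0.001, 0.037, 0.999, -0.0]
contact_force: [-10.1, -0.3, 17.7]
gripper_width: 0.323
grasp_force: 58.0
```

Handles are at about 27 mm, which suggests the clip is shut. I release and look.

Request:
servo_tool([
  [[0,0,0,0,0],[0,0,0,0,0],[60,0,0,0,0],[100,0,0,0,0],[100,0,0,0,0],[100,0,0,0,0],[100,0,0,0,0],[100,0,0,0,0]],
])

```text
time: 13.2
tool_pos: [0.4621, 0.0139, 0.0218]
tool_rot: [-0.0, 0.036, 0.999, 0.0]
contact_force: [-0.3, 1.3, -0.4]
gripper_width: 1.001
grasp_force: 0.0
```

Request:
servo_tool([
  [[100,0,0,0.04,0],[100,0,0,0.04,0],[100,0,0,0.04,0],[100,0,0,0.04,0],[100,0,0,0.03,0],[100,0,0,0,0],[100,0,0,0,0],[100,0,0,0,0]],
])

```text
time: 14.0
tool_pos: [0.4612, 0.014, 0.2101]
tool_rot: [-0.001, 0.036, 0.999, 0.0]
contact_force: [-0.5, 0.7, -1.0]
gripper_width: 1.002
grasp_force: 0.0
```

```bash
python3 - <<'E'
import pickle
from pl import *
print(manip.state()["tool_pos"]);f=grab("wrist");pose(f,0,(.542,.008));pickle.dump(f,open("w5.pkl","wb"))
o=pickle.load(open("w4.pkl","rb"))
cv2.imwrite("pics/w5.png",np.hstack([cv2.resize(x["pixels"][130:310,200:360],(400,450),interpolation=2) for x in (o,f)])[:,:,::-1])
E
```

```text
[0.46120547 0.01400043 0.21008909]
block 474 0.05056003881622387 ((536.4998168945312, 8.115266799926758), (20.986751556396484, 36.02143478393555), 86.2956771850586)
h 885 (np.float64(6.677718616858997), np.float64(-0.006960574724902663)) [ 0.40844815 -0.0178141   0.03204488] [ 0.49980288 -0.0071184   0.03203371]
h 895 (np.float64(-15.387774389555503), np.float64(0.01574268635460184)) [0.41388507 0.05338017 0.03191787] [0.5057005  0.02811106 0.03194404]
yaw -4.355027886348253
```

View pics/w5.png

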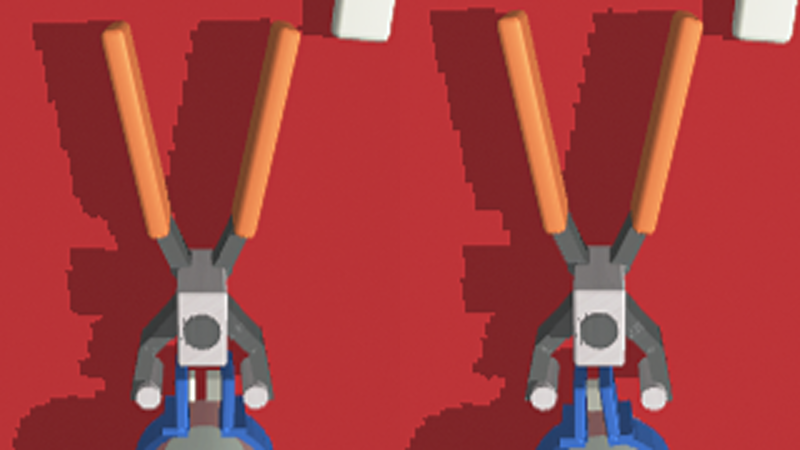

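After the squeeze (right half) the right-hand ear has swung in: the ear tips span about 40 px against 60 px before, so the clip is shut. The handles sprang open again. The pivot is now at (0.5365, 0.0081), yaw -4.3°. I pick up the block.

Request:
servo_tool([
  [[100,0.035,-0.003,0,0],[100,0.03,-0.003,0,0],[100,0.0105,0,-0.03,0],[100,0,0,-0.03,0],[100,0,0,-0.03,0],[100,0,0,-0.025,0],[100,0,0,0,0],[100,0,0,0,0]],
])

```text
time: 14.85
tool_pos: [0.5367, 0.008, 0.0957]
tool_rot: [-0.001, 0.036, 0.999, 0.0]
contact_force: [0.7, -0.3, -0.1]
gripper_width: 0.999
grasp_force: 0.0
```

Request:
servo_tool([
  [[100,0,0,-0.025,0],[100,0,0,-0.02,0],[100,0,0,-0.011,0],[100,0,0,0,0],[0,0,0,0,0],[0,0,0,0,0],[0,0,0,0,0],[0,0,0,0,0]],
])

```text
time: 15.65
tool_pos: [0.5382, 0.0078, 0.0417]
tool_rot: [0.001, 0.036, 0.999, -0.0]
contact_force: [0.3, 0.3, -0.3]
gripper_width: 0.332
grasp_force: 0.0
```

Request:
servo_tool([
  [[0,0,0,0,0],[0,0,0,0,0],[0,0,0,0.01,0],[0,0,0,0.02,0],[0,0,0,0.02,0],[0,0,0,0.03,0],[0,0,0,0.03,0],[0,0,0,0,0]],
])

```text
time: 16.45
tool_pos: [0.5402, 0.0076, 0.1556]
tool_rot: [0.004, 0.036, 0.999, -0.0]
contact_force: [0.1, -0.2, -1.8]
gripper_width: 0.245
grasp_force: 59.2
```

```bash
python3 - <<'E'
import pickle
from h import *
a=pickle.load(open("f.pkl","rb"))[0];W=cloud(a)
print("gel cap",ray(a,230/1.42,180/1.42,.16),"base",ray(a,250/1.42,205/1.42,.03))
f=pickle.load(open("w1.pkl","rb"));s=manip.state();print(s["tool_pos"],s["gripper_width"],s["grasp_force"])
v,u=np.mgrid[:420,:560];m=(u>95)&(u<180)&(v>155)&(v<270)&(W[...,2]>.010)&(W[...,2]<.022)
r=cv2.minAreaRect(W[m][:,:2].astype(np.float32)*1000);print("rim",m.sum(),r)
E
```

```text
gel cap [0.7159993  0.25513657 0.16      ] base [0.69958888 0.24928197 0.03      ]
[0.54020622 0.00758316 0.15561386] 0.24451051664014226 59.23020422458649
rim 474 ((507.947509765625, 356.74468994140625), (275.9241638183594, 180.66793823242188), 3.488950729370117)
```

Request:
servo_tool([
  [[0,0,0.03,0.015,2],[0,0,0.045,0.015,2],[0,0,0.045,0,2],[0,0,0.045,0,2.2],[0,0,0.045,0,0],[0,0,0.045,0,0],[0,0,0.045,0,0],[0,0.004,0.045,0,0]],
])

```text
time: 17.25
tool_pos: [0.5399, 0.3542, 0.1779]
tool_rot: [-0.002, -0.035, 0.999, -0.001]
contact_force: [0.8, 0.3, -2.6]
gripper_width: 0.243
grasp_force: 59.5
```

Request:
servo_tool([
  [[0,0.003,0.003,-0.02,0],[0,0,0,-0.03,0],[0,0,0,-0.03,0],[0,0,0,-0.02,0],[0,0,0,-0.01,0],[0,0,0,0,0],[0,0,0,0,0],[0,0,0,0,0]],
])

```text
time: 18.05
tool_pos: [0.5457, 0.3564, 0.0726]
tool_rot: [0.001, -0.035, 0.999, 0.001]
contact_force: [0.3, 0.2, -2.3]
gripper_width: 0.246
grasp_force: 59.8
```

```bash
python3 - <<'E'
from pl import *
p=manip.state()["tool_pos"];print(p);pose(grab("wrist"),p[2]-.04,p)
E
```

```text
[0.54568171 0.35635669 0.07259782]
block 2113 0.08165425143784091 ((544.6198120117188, 363.3193054199219), (36.55044174194336, 34.458797454833984), 3.591285228729248)
h 4936 (np.float64(15.003366754027219), np.float64(0.05975850485047027)) [0.42859667 0.31431013 0.06284148] [0.51138454 0.33649829 0.06293088]
h 5008 (np.float64(-7.2229980945546925), np.float64(0.05149860327118194)) [0.42351535 0.38284119 0.06282819] [0.50909839 0.37199463 0.06290573]
yaw 3.8901843297362633
```

Request:
servo_tool([
  [[0,0,0,-0.012,0],[0,0,0,-0.008,0],[0,0,0,-0.004,0],[0,0,0,-0.0025,0],[0,0,0,-0.0005,0],[0,0,0,0,0],[0,0,0,0,0],[0,0,0,0,0]],
])

```text
time: 18.9
tool_pos: [0.5447, 0.3561, 0.0457]
tool_rot: [-0.0, -0.035, 0.999, -0.0]
contact_force: [-5.3, -2.8, 7.8]
gripper_width: 0.246
grasp_force: 61.3
```

Request:
servo_tool([
  [[60,0,0,0,0],[60,0,0,0,0],[60,0,0,0,0],[60,0,0,0,0],[60,0,0,0.02,0],[60,0,0,0.03,0],[100,-0.02,0,0.04,0],[100,-0.025,0,0.04,0]],
])

```text
time: 19.7
tool_pos: [0.4994, 0.3555, 0.1745]
tool_rot: [-0.0, -0.035, 0.999, -0.0]
contact_force: [0.2, -0.7, 0.4]
gripper_width: 0.911
grasp_force: 0.0
```

Request:
servo_tool([
  [[100,-0.03,0,0.04,0],[100,0,0,0.03,0],[100,0,0,0,0],[100,0,0,0,0],[100,0,0,0,0],[100,0,0,0,0],[100,0,0,0,0],[100,0,0,0,0]],
])

```text
time: 20.5
tool_pos: [0.4694, 0.3557, 0.2427]
tool_rot: [-0.001, -0.035, 0.999, -0.0]
contact_force: [-0.2, 0.5, -0.3]
gripper_width: 1.003
grasp_force: 0.0
```

```bash
python3 - <<'E'
from pl import *
f=grab("wrist");pose(f,.004,(.5457,.357));b=grab("top");print(manip.state()["tool_pos"])
cv2.imwrite("pics/end.png",np.hstack([f["pixels"][:,:,::-1][:,100:460],cv2.resize(b["pixels"][140:280,90:290],(430,420))[:,:,::-1]]))
E
```

```text
block 394 0.05464019459310507 ((543.5307006835938, 355.9446105957031), (34.41020584106445, 21.9736385345459), 4.254507064819336)
h 766 (np.float64(14.970649003163519), np.float64(-0.05046540639014553)) [0.42034609 0.31187641 0.03603597] [0.51215033 0.33642489 0.03595227]
h 765 (np.float64(-7.152700732793283), np.float64(0.07102095442138458)) [0.41551562 0.38331698 0.03595783] [0.50715263 0.37181738 0.03607231]
yaw 3.908974135185118
[0.46954681 0.35578372 0.24325819]
```

View pics/end.png

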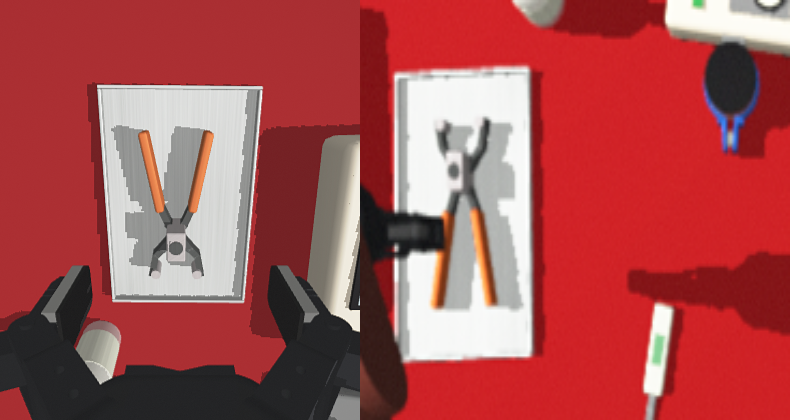

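The pliers lie flat in the tray, centred at pixel (176,210) with the handles level at 36 mm. In the top view the clip at (730,135) is shut. The arm is clear, so I hand the job in.

```bash
python3 -c "
from plant import manip;print(manip.job_done())"
```

```text
the job is handed in; nothing more can be done
None
```

The pliers snapped the clip shut and now lie flat inside the tray, let go, with the bottles, jar and thermometer never approached; I handed the job in at about 20.6 s, but the hand-in returned no verdict.

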